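# Find the trolley castor with the worn bush

## Robot

A 6-joint arm with a two-finger parallel gripper is mounted at the origin on the work surface. World frame = base frame: x ahead of the robot, y to its left, z up, the work surface at z = 0. Lengths are in m, angles in rad, forces in N, time in s.
With the tool pointing down it reaches from about 0.275 to 0.725 m from the base axis. Payload 15.9 kg.
Tool frame: the origin (TCP) lies midway between the tips of the shut fingers; the grasp point (between the pads) lies env.hold_point_z behind it (env.hold_point_z is the distance from the TCP to the grasp point, in m); y points along the fingers, x is the direction in which the jaws open and shut, and the axes are right-handed (so a half turn about y gives the same grasp; the last joint's range is limited). The gripper opens to 85 mm and grips with 20 to 120 N. Pads are 22 mm wide; open, the fingers measure 114 mm over their backs; the gripper's body (76 mm by 85 mm) begins 54 mm behind the grasp point. The pads swing forward as they close: fully open they stand 13 mm farther back than shut.
Start: joints at [-1.18, 0.213, -0.034, 1.323, 0, 1.571], TCP at [0.19, -0.462, 0.231] pointing down, gripper open.
Joint ranges: [-2.98, 2.98], [-0.74, 1.72], [-1.14, 1.35], [-2.1, 2.04], [-1.57, 1.44], [-3.14, 3.14]. Speed limits (rad/s): [1.89, 1.89, 2.39, 2.57, 3.14, 3.14].

## Interface

Orientations are given as [roll, pitch, yaw] about the fixed x, y, z axes, in that order (R = Rz(yaw) Ry(pitch) Rx(roll)).
In Python, from cell import env, vision, ticket, spot_in, mark_of gives the robot as it stands.
- The arm moves only by the tool drive_tool, never from a script. Its argument "plan" is text: rows parted by semicolons, each of 7 numbers parted by spaces: the shift along the world's x, y, z in mm, then the turn, a rotation vector about the world's x, y, z in degrees, then the gripper command: -1 is shut, 1 is fully open, values between are in proportion. A call has 1 to 20 rows; each row is the pose to reach, as a shift and turn from the pose measured when the call began; what a row does not reach only later rows make up. A row lasts 1/8 s, in which the tool goes at most 62.5 mm and 10.7 degrees, less where a joint would pass 70% of its speed; a pose out of reach is approached as far as the arm can. A call with a gripper value outside its range is refused whole. The fingers move at their own pace and stop on an object; "newtons" is the grip in N (left out, the last holds). Time passes only in rows, so rows that repeat a pose let the fingers close. It gives the time, the measured TCP pose, the force and the opening at its end, in the units of the state.
- env.state(): the state, without advancing time (a new reading comes with each control period).
- vision.capture(name): name is "scene" or "top" or "wrist"; returns (picture, depth): 420x560x3 uint8, red, green, blue; 420x560 float32, m along the optical axis (not along the pixel's ray), 0 where there is no reading.
- vision.camera_info(name): a dict with "K" (3x3 intrinsics, pixels), "R" (3x3) and "t" (3): a world point X has camera coordinates R X + t. Camera axes: x right, y down, z forward; pixel columns grow to the right and rows downward; lengths in m; the calibration is good to about 2 mm. The wrist camera is an equidistant fisheye: a pixel r from the principal point sees the ray r / f radians off the axis. A picture is of the moment at which its call begins: read the wrist's pose just before it. camera_info takes no time and is no camera call; for the wrist camera it gives the pose at the moment of the call.
- ticket.sign_off(): hands the job in, once; it reports no verdict.
Trained networks look in the newest picture that a camera, given by its name, has taken for a name from the list of things; names that differ only in an ending like _2 or _b are one class to them, and where a whole thing is asked for, a point or a joint stands for the part that bears it (a point fixed in the world has none). Each returns a list of dicts, best first, with "confidence" (0 to 1); they miss things now and then, are a little off and sometimes report something else, mostly with a low value. They report only what shows in the picture. A call takes as long as a camera call. They do not tell look-alikes from the thing itself.
- spot_in(camera, target): "rect" ([left, top, width, height] in pixels, round what is visible of it).
- mark_of(camera, target): "location" ([column, row] in pixels: a listed point, or the origin of a listed thing).
The state is a dict: "t": time; "joint_pos": joint angles; "qd": joint speeds; "joint_efforts": joint torques, N m; "position": TCP position; "tcp_rot": TCP orientation; "ft_force": force on the tool from outside, world axes, zero at the start; "wrist_torque": the same for the moment, N m; "gripper_width": finger opening in m.
Only numpy, scipy, OpenCV 4.12 (cv2) and the standard library are available. Lean on these libraries where they do the work, as an engineer would, in place of code of your own. Each camera call takes 0.05 s, during which the arm holds its last target. There are 200 camera calls.

## Task

One of the two upturned trolley castors has a worn bush: find which by rocking the wheels sideways by their tops, gently, never pushing on a wheel with more than 25 N. Rock the worn one to its stop towards the bare stud on its board, then back to its stop away from the stud, pressing lightly against each stop for about half a second, and leave it leaning that way. Then put the brass spare bush over the stud of the worn castor's board, flat down on the board, and leave the other things where they are.

Things in the scene. Friction and masses are not known exactly. Their poses are not given: they have to be found in the camera images.
- mount_a: plywood board 110 (x) x 220 (y) x 16 mm, fixed, on the robot's left (+y) half; origin: centre of its underside. An upturned castor stands on it 70 mm to the board's -y side, a bare steel stud 70 mm to its +y side. The castor's stem runs in a bush hidden in a dark steel socket block (61 x 61 mm, top 65 mm above the surface)
- stud_a (a point): top end of the stud on that board: 10 mm diameter, upright, 60 mm long, so this point is 76 mm above the surface and the board's top, where the spare bush must come to rest, 60 mm below it
- wheel_a: black rubber wheel of that castor, 100 mm diameter, 28 mm wide, turning on an axle along the board's y; origin: its centre, 160 mm above the surface when upright. A steel fork carries it (59 mm over the axle nuts, fork top 174 mm above the surface); the top 34 mm of the wheel is clear of the fork
- wheel_a_top (a point): top of that wheel's tread, mid-width, 210 mm above the surface when upright. A castor with a sound bush stops firmly at about 0.03 to 0.05 rad lean either way, one with a worn bush only at about 0.14 to 0.16 rad. They look alike; which is worn changes from start to start
- castor_a (a joint): lean of that castor with its wheel (rad): 0 upright, positive when the wheel's top leans towards the stud of its board (board's +y), negative away. It rocks about a level pin along the board's x, 80 mm above the surface. It starts near upright and stays where it is left; within its play about 1 N at the tread moves it
- mount_b: plywood board 110 (x) x 220 (y) x 16 mm, fixed, on the robot's right (-y) half; origin: centre of its underside. An upturned castor stands on it 70 mm to the board's -y side, a bare steel stud 70 mm to its +y side. The castor's stem runs in a bush hidden in a dark steel socket block (61 x 61 mm, top 65 mm above the surface)
- stud_b (a point): top end of the stud on that board: 10 mm diameter, upright, 60 mm long, so this point is 76 mm above the surface and the board's top, where the spare bush must come to rest, 60 mm below it
- wheel_b: black rubber wheel of that castor, 100 mm diameter, 28 mm wide, turning on an axle along the board's y; origin: its centre, 160 mm above the surface when upright. A steel fork carries it (59 mm over the axle nuts, fork top 174 mm above the surface); the top 34 mm of the wheel is clear of the fork
- wheel_b_top (a point): top of that wheel's tread, mid-width, 210 mm above the surface when upright. A castor with a sound bush stops firmly at about 0.03 to 0.05 rad lean either way, one with a worn bush only at about 0.14 to 0.16 rad. They look alike; which is worn changes from start to start
- castor_b (a joint): lean of that castor with its wheel (rad): 0 upright, positive when the wheel's top leans towards the stud of its board (board's +y), negative away. It rocks about a level pin along the board's x, 80 mm above the surface. It starts near upright and stays where it is left; within its play about 1 N at the tread moves it
- spare_bush: new brass bush, a thick ring 44 mm outside diameter, 20 mm bore, 24 mm high, 0.12 kg, standing flat on the surface. Origin at the centre of its underside, z along the bore
- washer: bystander: flat steel washer, 60 mm outside, 40 mm hole, 8 mm thick. Origin at the centre of its underside
- wrench: bystander: steel wrench lying flat near the far edge
- screwdriver: bystander: screwdriver lying near the robot on its right
- water_bottle: bystander: clear bottle, 64 mm diameter, 210 mm tall, far left
- steel_bowl: bystander: steel bowl, 140 mm wide, 50 mm high, far right of the middle
- grease_tin: bystander: aluminium tin, 72 mm diameter, 60 mm high, near left
- mug: bystander: white mug, 80 mm diameter, 90 mm high, far right
Mind the look-alikes: they are no part of the job. Leave any brown or pink look-alike of the spare_bush alone.

How it is judged:
On the way, in this order (a step that is already met when the one before it is completed fails the run):
1. the worn castor is rocked to its stop towards its stud and pressed lightly against it (((value of joint castor_a above 0.12 rad and contact force between the fingers and wheel_a above 2 N) or (value of joint castor_b above 0.12 rad and contact force between the fingers and wheel_b above 2 N))), for 0.2 s.
2. the worn castor is rocked back to its stop away from its stud and pressed lightly against it (((value of joint castor_a below -0.12 rad and contact force between the fingers and wheel_a above 2 N) or (value of joint castor_b below -0.12 rad and contact force between the fingers and wheel_b above 2 N))), for 0.2 s.
At the end, for the whole second after the job is handed in: the worn castor leans more than 0.12 rad away from its board's stud, and the spare bush lies over that same board's stud, flat on the board (centre within 9 mm of the stud, underside within 4 mm of the board's top, tilt under 0.1 rad), released and at rest (((value of joint castor_a below -0.12 rad and horizontal distance between spare_bush and stud_a below 0.009 m and z of spare_bush in the frame of mount_a between 0.012 and 0.02 m and angle between spare_bush's own z axis and vertical below 0.1 rad and linear speed of spare_bush below 0.02 m/s) or (value of joint castor_b below -0.12 rad and horizontal distance between spare_bush and stud_b below 0.009 m and z of spare_bush in the frame of mount_b between 0.012 and 0.02 m and angle between spare_bush's own z axis and vertical below 0.1 rad and linear speed of spare_bush below 0.02 m/s))); the robot touches nothing.
It fails at once if a wheel is pushed with more than 25 N (contact force between any of the fingers, the arm and wheel_a above 25 N or contact force between any of the fingers, the arm and wheel_b above 25 N).
It fails at once if a bystander is moved by more than 30 mm (distance of any of washer, wrench, screwdriver, water_bottle, steel_bowl, grease_tin, mug from where it was at the start of the episode above 0.03 m).
It also fails if it takes over 64 s, if anything falls off the work surface, if the arm or the gripper's body presses on something with over 40 N, if the wrist force passes 120 N, or if a joint passes its speed limit or range.

## Working session

There is one attempt and no reset: what is moved stays moved. The work goes in short steps, Python scripts to look and compute and a tool call to move; the robot and the scene stay as the last step left them, time stands still between calls to the robot, and variables do not carry over. Pictures are saved under pics/ and viewed, about 8 in all and at most 12, crops included, and the job is handed in when it is done.

Besides the shell and the picture viewer there is one more tool, called after "Request:" by a JSON object that holds its "name" and its "arguments". drive_tool: Moves the arm, as the interface text tells. Its arguments: {"type":"object","properties":{"plan":{"type":"string"},"newtons":{"type":"number"}},"required":["plan"]}

```bash
mkdir -p pics; cat > h.py <<'E'
import numpy as np, cv2
from cell import env, vision, ticket, spot_in, mark_of
def ray(cam,px,info=None):
    i=info or vision.camera_info(cam); K,R,t=map(np.array,(i["K"],i["R"],i["t"]))
    x=(px[0]-K[0,2])/K[0,0]; y=(px[1]-K[1,2])/K[1,1]
    if cam=="wrist":
        r=np.hypot(x,y); d=np.array([np.sin(r)*x/max(r,1e-9),np.sin(r)*y/max(r,1e-9),np.cos(r)])
    else: d=np.array([x,y,1.])
    return -R.T@t, R.T@d      # origin, direction
def at_z(cam,px,z,info=None):
    o,d=ray(cam,px,info); return o+d*(z-o[2])/d[2]
def tri(a,b):
    (o1,d1),(o2,d2)=a,b
    s=np.linalg.lstsq(np.c_[d1,-d2],o2-o1,rcond=None)[0]
    p,q=o1+s[0]*d1,o2+s[1]*d2; return (p+q)/2,np.linalg.norm(p-q)
def save(n,im): cv2.imwrite("pics/"+n,im[:,:,::-1])
E
python3 - <<'E'
from h import *
np.set_printoptions(precision=4,suppress=True)
print(env.state(),env.hold_point_z)
P={}
for c in("scene","top"):
    im,d=vision.capture(c); save(c+"0.png",im); np.save(c+"d.npy",d)
    i=vision.camera_info(c); print(c,-np.array(i["R"]).T@np.array(i["t"]),i["K"][0])
    for n in("spare_bush","stud_a","wheel_a_top","wheel_a","mount_a","washer"):
        m=mark_of(c,n); P[c,n]=m; print(c,n,[(np.round(x["location"]),round(x["confidence"],2)) for x in m[:5]])
for n,z in(("spare_bush",0),("stud_a",.076),("wheel_a_top",.21),("mount_a",0),("washer",0)):
    for x in P["top",n][:4]: print(n,at_z("top",x["location"],z))
    for x in P["scene",n][:4]: print(" sc",n,at_z("scene",x["location"],z))
E
cd pics; python3 -c "
import cv2,numpy as np
"
```

```text
{'t': 0.0, 'joint_pos': array([-1.18  ,  0.2133, -0.035 ,  1.3235,  0.    ,  1.5708]), 'qd': array([-0.0013,  0.0009, -0.0001, -0.0008, -0.0005,  0.0011]), 'joint_efforts': array([  0.0036, -68.6163,  48.7119,   0.0176,   0.0003,   0.    ]), 'position': array([ 0.1903, -0.462 ,  0.2308]), 'tcp_rot': array([-1.5708,  0.0011, -1.18  ]), 'ft_force': array([-0.2322,  0.324 ,  0.3088]), 'wrist_torque': array([ 0.0021, -0.0712,  0.0655]), 'gripper_width': 0.08549731924132725} 0.0187
scene [ 1.1805 -0.1678  1.2242] [456.4038   0.     277.2407]
scene spare_bush [(array([304., 260.]), 0.73), (array([277., 241.]), 0.69), (array([298., 291.]), 0.58), (array([231., 197.]), 0.54), (array([373., 195.]), 0.15)]
scene stud_a [(array([228., 229.]), 0.76), (array([374., 194.]), 0.63)]
scene wheel_a_top [(array([336., 172.]), 0.96)]
scene wheel_a [(array([169., 222.]), 0.76), (array([333., 183.]), 0.71)]
scene mount_a [(array([352., 206.]), 0.94), (array([206., 244.]), 0.89), (array([164., 214.]), 0.39)]
scene washer [(array([272., 204.]), 0.43)]
top [0.2893 0.0044 1.5869] [443.3547   0.     282.4061]

[... 479 characters left out ...]
13 -0.0071  0.    ]
spare_bush [ 0.4131 -0.1142  0.    ]
 sc spare_bush [0.673  0.0479 0.    ]
 sc spare_bush [ 0.592  -0.0122  0.    ]
 sc spare_bush [0.7591 0.0016 0.    ]
 sc spare_bush [ 0.4052 -0.1095  0.    ]
stud_a [0.5649 0.3108 0.076 ]
stud_a [ 0.5622 -0.1639  0.076 ]
 sc stud_a [ 0.5535 -0.1455  0.076 ]
 sc stud_a [0.5589 0.2963 0.076 ]
wheel_a_top [ 0.5361 -0.1427  0.21  ]
wheel_a_top [0.5302 0.1658 0.21  ]
 sc wheel_a_top [0.5399 0.1703 0.21  ]
mount_a [0.5513 0.2341 0.    ]
mount_a [ 0.545  -0.2257  0.    ]
 sc mount_a [0.5397 0.2447 0.    ]
 sc mount_a [ 0.5436 -0.2182  0.    ]
 sc mount_a [ 0.4075 -0.3217  0.    ]
washer [0.4694 0.0024 0.    ]
 sc washer [0.4646 0.0089 0.    ]
```

View pics/top0.png

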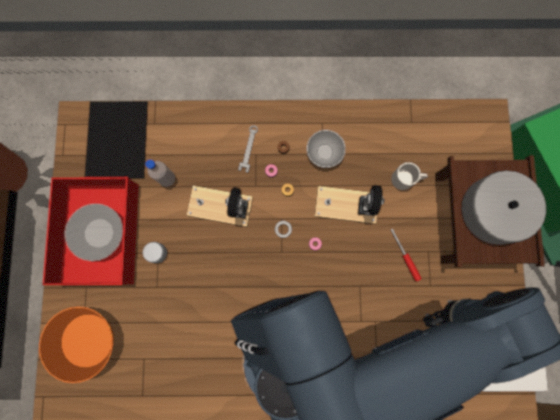

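View pics/scene0.png

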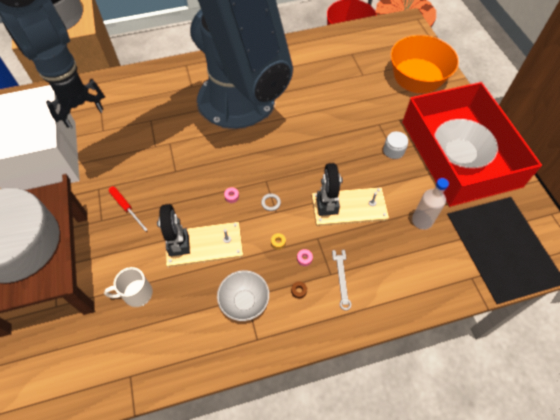

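The brass bush is at top (288,189) and scene (278,240). The look-alikes are pink at top (271,170) and (315,243), and brown at top (284,148). The grey ring at (283,229) is the washer. Next I'll get the board poses by segmentation and check the choice in one close crop.

```bash
python3 - <<'E'
from h import *
np.set_printoptions(precision=4,suppress=True)
im=cv2.imread("pics/top0.png"); hsv=cv2.cvtColor(im,cv2.COLOR_BGR2HSV); d=np.load("topd.npy")
# depth-> world points
i=vision.camera_info("top");K,R,t=map(np.array,(i["K"],i["R"],i["t"]))
v,u=np.mgrid[:420,:560]
X=np.stack([(u-K[0,2])/K[0,0]*d,(v-K[1,2])/K[1,1]*d,d],-1); W=(X-t)@R
print("table z",np.median(W[215:225,255:275,2]))
for n,(l,r) in {"a":(180,262),"b":(308,392)}.items():
    m=np.zeros((420,560),np.uint8); m[178:232,l:r]=1
    b=(m>0)&(hsv[...,2]>165)&(hsv[...,1]<160)&(hsv[...,0]>12)&(hsv[...,0]<32)
    pts=np.argwhere(b)[:,::-1].astype(np.float32)
    lab=cv2.connectedComponentsWithStats(b.astype(np.uint8))
    k=1+np.argmax(lab[2][1:,4]); pts=np.argwhere(lab[1]==k)[:,::-1]
    w=np.array([at_z("top",p,.016,i)[:2] for p in pts],np.float32)*1000
    rc=cv2.minAreaRect(w); print(n,len(pts),rc, cv2.boxPoints(rc).round().tolist())
    h=(m>0)&(W[...,2]>.19); q=W[h]; print(" wheel high pts",len(q),q.mean(0),q.min(0),q.max(0))
    h=(m>0)&(W[...,2]>.035)&(W[...,2]<.09)&(u<(220 if n=="a" else 350)); q=W[h]; print(" stud pts",len(q),np.median(q,0) if len(q) else 0, q.max(0) if len(q) else 0)
b=(hsv[...,0]>18)&(hsv[...,0]<32)&(hsv[...,1]>170)&(hsv[...,2]>140)
b[:175]=0;b[205:]=0;b[:,:270]=0;b[:,305:]=0
p=np.argwhere(b)[:,::-1];print("bush",len(p),p.mean(0),(p.min(0)+p.max(0))/2,at_z("top",(p.min(0)+p.max(0))/2,.024))
s=cv2.imread("pics/scene0.png");hs=cv2.cvtColor(s,cv2.COLOR_BGR2HSV)
b=(hs[...,0]>18)&(hs[...,0]<32)&(hs[...,1]>170)&(hs[...,2]>140);b[:228]=0;b[255:]=0;b[:,:265]=0;b[:,292:]=0
p2=np.argwhere(b)[:,::-1];print("bush sc",len(p2),p2.mean(0)); print(tri(ray("top",p.mean(0)),ray("scene",p2.mean(0))))
cv2.imwrite("pics/crop1.png",cv2.resize(np.vstack([np.hstack([im[140:260,180:270],im[140:260,300:390]])]),None,fx=4,fy=4,interpolation=cv2.INTER_CUBIC))
cv2.imwrite("pics/crop1.png",cv2.resize(im[140:260,180:390],None,fx=3.8,fy=3.8,interpolation=cv2.INTER_CUBIC))
E
```

```text
table z -0.001620365933681681
a 1215 ((550.9133911132812, 253.1566162109375), (178.0968017578125, 112.00218963623047), 79.21830749511719) [[479.0, 176.0], [589.0, 155.0], [623.0, 330.0], [513.0, 351.0]]
 wheel high pts 233 [0.5113 0.1472 0.3214] [0.2893 0.0044 0.1906] [0.5734 0.1792 1.5869]
 stud pts 13 [0.5582 0.2954 0.0683] [0.5629 0.3027 0.0763]
b 1361 ((551.8365478515625, -206.41806030273438), (181.81044006347656, 112.67998504638672), 82.7567138671875) [[484.0, -289.0], [596.0, -304.0], [619.0, -123.0], [507.0, -109.0]]
 wheel high pts 244 [ 0.5098 -0.2644  0.3558] [ 0.2893 -0.3162  0.1908] [0.5773 0.0044 1.5869]
 stud pts 12 [ 0.5556 -0.1578  0.0698] [ 0.5605 -0.154   0.0801]<stdin>:21: RuntimeWarning: Mean of empty slice.
  ret = um.true_divide(
Traceback (most recent call last):
ValueError: zero-size array to reduction operation minimum which has no identity
```

```bash
python3 - <<'E'
from h import *
np.set_printoptions(precision=4,suppress=True)
im=cv2.imread("pics/top0.png"); hsv=cv2.cvtColor(im,cv2.COLOR_BGR2HSV); d=np.load("topd.npy")
i=vision.camera_info("top");K,R,t=map(np.array,(i["K"],i["R"],i["t"]))
v,u=np.mgrid[:420,:560]
X=np.stack([(u-K[0,2])/K[0,0]*d,(v-K[1,2])/K[1,1]*d,d],-1); W=(X-t)@R
for n,(l,r) in {"a":(180,262),"b":(308,392)}.items():
    for lo,hi in((.195,.25),(.2,.25)):
        h=(u>l)&(u<r)&(v>178)&(v<232)&(W[...,2]>lo)&(W[...,2]<hi); q=W[h]; 
        print(n,len(q),np.median(q,0),q.min(0),q.max(0),"fit dy/dx",np.polyfit(q[:,0],q[:,1],1),cv2.minAreaRect((q[:,:2]*1000).astype(np.float32)))
print(hsv[189,280:296]);
c=cv2.resize(im[140:260,180:390],None,fx=3.8,fy=3.8,interpolation=cv2.INTER_CUBIC);cv2.imwrite("pics/crop1.png",c)
def yel(f,x0,x1,y0,y1):
    h=cv2.cvtColor(cv2.imread(f),cv2.COLOR_BGR2HSV); b=(h[...,0]>17)&(h[...,0]<35)&(h[...,1]>150)&(h[...,2]>120)
    p=np.argwhere(b[y0:y1,x0:x1])[:,::-1]+[x0,y0]; return p
p=yel("pics/top0.png",272,305,178,202); p2=yel("pics/scene0.png",264,293,228,254); 
print(len(p),len(p2))
if len(p)and len(p2):
  print(p.mean(0),p2.mean(0),tri(ray("top",p.mean(0)),ray("scene",p2.mean(0))))
E
```

```text
a 189 [0.5314 0.1617 0.2038] [0.4979 0.1438 0.195 ] [0.5694 0.179  0.214 ] fit dy/dx [-0.1493  0.2405] ((533.2860717773438, 161.356689453125), (28.659870147705078, 74.15142822265625), 79.2282943725586)
a 144 [0.531  0.1618 0.2056] [0.5006 0.1438 0.2   ] [0.5587 0.1779 0.214 ] fit dy/dx [-0.1335  0.2319] ((530.40869140625, 161.32717895507812), (27.71229362487793, 57.470603942871094), 78.71080017089844)
b 190 [ 0.5375 -0.2985  0.2041] [ 0.5017 -0.3162  0.195 ] [ 0.5732 -0.2835  0.215 ] fit dy/dx [-0.0979 -0.2456] ((537.5828247070312, -298.94390869140625), (28.827449798583984, 71.7586898803711), 82.69005584716797)
b 149 [ 0.5361 -0.299   0.2055] [ 0.5071 -0.3143  0.2001] [ 0.5722 -0.2835  0.215 ] fit dy/dx [-0.116  -0.2365] ((539.069091796875, -299.3442077636719), (28.01223373413086, 66.16532135009766), 78.79019927978516)
[[ 14 133 149]
 [ 16 142 176]
 [ 17 150 211]
 [ 17 148 221]
 [ 17 149 202]
 [ 16 145 155]
 [ 15 135 130]
 [ 14 135 128]
 [ 13 130 135]
 [ 15 141 145]
 [ 17 149 178]
 [ 17 151 209]
 [ 17 151 211]
 [ 17 146 187]
 [ 14 140 159]
 [ 14 131 144]]
5 167
[289.8 192.6] [277.9042 239.9641] (array([ 0.5939, -0.0172,  0.0096]), np.float64(0.014739775927894555))
```

View pics/crop1.png

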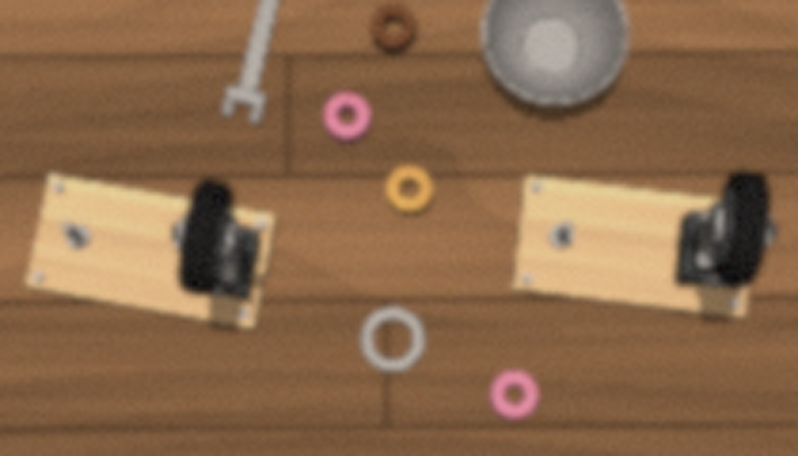

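The crop confirms the choice: the brass ring at crop (409,189) is the only yellow one; the others are pink, brown and grey. Wheel b top is at about (0.538,-0.299), yaw about -0.13 rad. I'll hover over it first, jaws along board y.

Request:
{"name": "drive_tool", "arguments": {"plan": "0 0 60 0 0 0 1; 50 23 69 0 0 -10 1; 100 47 69 0 0 -20 1; 150 70 69 0 0 -30 1; 200 94 69 0 0 -30 1; 250 117 69 0 0 -30 1; 300 140 69 0 0 -30 1; 348 163 69 0 0 -30 1; 348 163 69 0 0 -30 1; 348 163 69 0 0 -30 1; 348 163 69 0 0 -30 1"}}

```text
t: 2.08
position: [0.5376, -0.2999, 0.3007]
tcp_rot: [-1.571, -0.0, -1.705]
ft_force: [0.6, 0.0, -0.6]
gripper_width: 0.0855
```

```bash
python3 - <<'E'
from h import *
np.set_printoptions(precision=4,suppress=True)
i=vision.camera_info("wrist"); im,d=vision.capture("wrist"); save("w1.png",im); print(i["K"],-i["R"].T@i["t"])
for n,z in(("wheel_b_top",.21),("stud_b",.076),("mount_b",0),("spare_bush",0)):
    for x in mark_of("wrist",n)[:3]: print(n,np.round(x["location"]),round(x["confidence"],2),at_z("wrist",x["location"],z,i))
print(env.state())
E
```

```text
[[325.1923   0.     282.324 ]
 [  0.     325.1923 207.4819]
 [  0.       0.       1.    ]] [ 0.6151 -0.3103  0.4428]
wheel_b_top [278. 209.] 0.93 [ 0.5398 -0.2972  0.21  ]
stud_b [164. 176.] 0.57 [ 0.5568 -0.1582  0.076 ]
mount_b [230. 164.] 0.76 [ 0.5468 -0.2285  0.    ]
mount_b [  3. 205.] 0.71 [0.5511 0.2393 0.    ]
spare_bush [176. 260.] 0.89 [ 0.4103 -0.1122  0.    ]
spare_bush [ 56. 118.] 0.74 [0.6708 0.0476 0.    ]
spare_bush [72. 55.] 0.69 [ 0.7611 -0.0038  0.    ]
{'t': 2.325, 'joint_pos': array([-0.5082,  0.4828,  0.5229,  1.6104, -0.    ,  2.767 ]), 'qd': array([ 0.0043,  0.0037,  0.003 , -0.001 ,  0.0007, -0.0006]), 'joint_efforts': array([ -0.106 , -91.5716,  47.8152,  -0.0031,  -0.0034,  -0.0038]), 'position': array([ 0.538 , -0.2997,  0.3006]), 'tcp_rot': array([-1.5704, -0.0002, -1.7044]), 'ft_force': array([ 0.2915, -0.1286, -0.1423]), 'wrist_torque': array([-0.0618, -0.0235,  0.0189]), 'gripper_width': 0.08531838097281196}
```

View pics/w1.png

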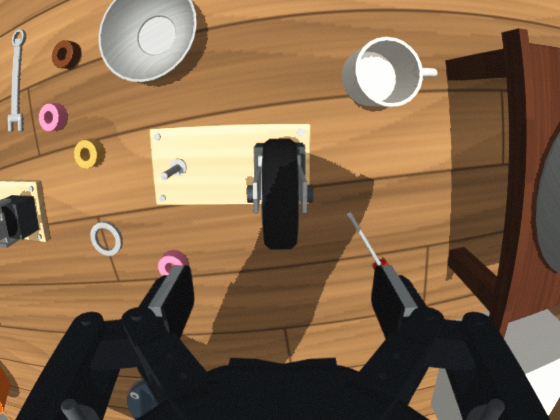

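The wrist view agrees: wheel b top is at (278,209) → (0.540,-0.297), midway between the open fingers, with stud b at (164,176) and the brass bush at (86,153). I'll descend astride the wheel and creep towards the stud.

Request:
{"name": "drive_tool", "arguments": {"plan": "0 0 -50 0 0 0 1; 0 0 -100 0 0 0 1; 0 0 -121 0 0 0 1; 0 0 -121 0 0 0 1; 0 0 -121 0 0 0 1; 1 10 -121 0 0 0 1; 3 20 -121 0 0 0 1; 3 24 -121 0 0 0 1; 3 24 -121 0 0 0 1; 3 24 -121 0 0 0 1", "newtons": 20}}

```text
t: 3.58
position: [0.541, -0.2758, 0.1796]
tcp_rot: [-1.57, -0.0, -1.704]
ft_force: [-0.5, -0.0, 0.1]
gripper_width: 0.0852
```

Request:
{"name": "drive_tool", "arguments": {"plan": "0 1 0 0 0 0 1; 0 2 0 0 0 0 1; 0 3 0 0 0 0 1; 0 3 0 0 0 0 1; 0 3 0 0 0 0 1"}}

```text
t: 4.2
position: [0.541, -0.2728, 0.1796]
tcp_rot: [-1.57, -0.0, -1.704]
ft_force: [-0.1, -0.7, 0.5]
gripper_width: 0.0858
```

Request:
{"name": "drive_tool", "arguments": {"plan": "0 1 0 0 0 0 1; 0 2 0 0 0 0 1; 0 3 0 0 0 0 1; 0 3 0 0 0 0 1; 0 3 0 0 0 0 1"}}

```text
t: 4.82
position: [0.541, -0.2698, 0.1797]
tcp_rot: [-1.57, -0.0, -1.704]
ft_force: [-0.2, -0.5, 0.4]
gripper_width: 0.0851
```

Request:
{"name": "drive_tool", "arguments": {"plan": "0 1 0 0 0 0 1; 0 2 0 0 0 0 1; 0 2 0 0 0 0 1; 0 2 0 0 0 0 1"}}

```text
t: 5.32
position: [0.541, -0.2677, 0.1796]
tcp_rot: [-1.571, -0.0, -1.704]
ft_force: [-0.4, 0.4, 1.1]
gripper_width: 0.0856
```

Request:
{"name": "drive_tool", "arguments": {"plan": "0 1 0 0 0 0 1; 0 1.5 0 0 0 0 1; 0 1.5 0 0 0 0 1"}}

```text
t: 5.7
position: [0.541, -0.2662, 0.1796]
tcp_rot: [-1.57, -0.0, -1.704]
ft_force: [-0.8, -0.8, -0.1]
gripper_width: 0.0853
```

Request:
{"name": "drive_tool", "arguments": {"plan": "0 1 0 0 0 0 1; 0 1 0 0 0 0 1; 0 1 0 0 0 0 1"}}

```text
t: 6.08
position: [0.541, -0.2651, 0.1796]
tcp_rot: [-1.571, -0.0, -1.704]
ft_force: [-0.4, -0.4, -0.4]
gripper_width: 0.0857
```

Request:
{"name": "drive_tool", "arguments": {"plan": "0 1 0 0 0 0 1; 0 1 0 0 0 0 1; 0 1 0 0 0 0 1"}}

```text
t: 6.45
position: [0.541, -0.2641, 0.1796]
tcp_rot: [-1.571, -0.0, -1.704]
ft_force: [0.3, -0.1, 0.5]
gripper_width: 0.0855
```

Request:
{"name": "drive_tool", "arguments": {"plan": "0 1 0 0 0 0 1; 0 1 0 0 0 0 1; 0 1 0 0 0 0 1"}}

```text
t: 6.82
position: [0.541, -0.2632, 0.1797]
tcp_rot: [-1.57, -0.0, -1.704]
ft_force: [-0.1, -3.0, 0.4]
gripper_width: 0.0854
```

Request:
{"name": "drive_tool", "arguments": {"plan": "0 1 0 0 0 0 1; 0 1 0 0 0 0 1; 0 1 0 0 0 0 1"}}

```text
t: 7.2
position: [0.541, -0.2627, 0.1797]
tcp_rot: [-1.57, -0.001, -1.705]
ft_force: [0.1, -6.7, -0.1]
gripper_width: 0.0855
```

```bash
python3 - <<'E'
from h import *
im,d=vision.capture("wrist"); save("w2.png",im); print(env.state()["ft_force"])
E
```

```text
[ 0.88271109 -7.06389314 -0.47548657]
```

View pics/w2.png

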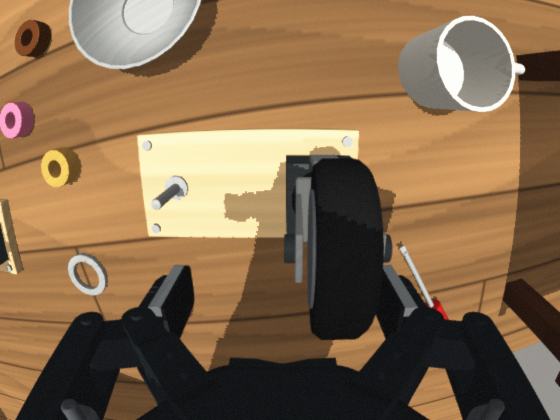

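Wheel b stops firmly after only about 5 mm of rocking (7 N), and wheel b leans left at (345,240) in the picture. So b is sound and a should be the worn one. I'll back off, lift and go to a. The last joint's range needs the half-turned jaw pose (+177°) there.

Request:
{"name": "drive_tool", "arguments": {"plan": "-1 -10 0 0 0 0 1; -3 -28 0 0 0 0 1; -3 -28 0 0 0 0 1; -3 -28 50 0 0 0 1; -3 -28 100 0 0 0 1; -3 -28 121 0 0 0 1; -3 -28 121 0 0 0 1"}}

```text
t: 8.12
position: [0.5386, -0.2911, 0.3021]
tcp_rot: [-1.568, -0.002, -1.705]
ft_force: [-0.2, -0.1, -0.0]
gripper_width: 0.0858
```

Request:
{"name": "drive_tool", "arguments": {"plan": "0 30 0 0 0 10 1; 0 60 0 0 0 20 1; 0 90 0 0 0 30 1; 0 120 0 0 0 40 1; 0 150 0 0 0 50 1; 0 180 0 0 0 60 1; 0 210 0 0 0 70 1; 0 240 0 0 0 80 1; 0 270 0 0 0 90 1; 0 300 0 0 0 100 1; 0 330 0 0 0 110 1; 0 360 0 0 0 120 1; 0 390 0 0 0 130 1; 0 420 0 0 0 140 1; -3 440 0 0 0 150 1; -6 453 0 0 0 160 1; -6 453 0 0 0 170 1; -6 453 0 0 0 177 1; -6 453 0 0 0 177 1; -6 453 0 0 0 177 1"}}

```text
t: 10.62
position: [0.5324, 0.1618, 0.3015]
tcp_rot: [-1.567, -0.002, 1.381]
ft_force: [-0.4, 0.7, -0.2]
gripper_width: 0.0856
```

```bash
python3 - <<'E'
from h import *
np.set_printoptions(precision=4,suppress=True)
print(env.state())
i=vision.camera_info("wrist"); im,d=vision.capture("wrist"); save("w3.png",im); print(-i["R"].T@i["t"])
for n,z in(("wheel_a_top",.21),("stud_a",.076),("mount_a",0),("spare_bush",0)):
    for x in mark_of("wrist",n)[:3]: print(n,np.round(x["location"]),round(x["confidence"],2),at_z("wrist",x["location"],z,i))
E
```

```text
{'t': 10.625, 'joint_pos': array([0.2932, 0.3419, 0.3143, 1.5458, 0.0031, 0.4826]), 'qd': array([ 0.0013, -0.0021,  0.0075,  0.002 , -0.0002, -0.007 ]), 'joint_efforts': array([  0.0755, -79.7348,  48.2242,  -0.0034,   0.0198,  -0.0976]), 'position': array([0.5324, 0.1618, 0.3015]), 'tcp_rot': array([-1.567 , -0.0015,  1.3814]), 'ft_force': array([-0.4208,  0.6979, -0.198 ]), 'wrist_torque': array([ 0.0174, -0.0068, -0.0081]), 'gripper_width': 0.0856296123816001}
[0.4551 0.1764 0.4438]
wheel_a_top [285. 212.] 0.82 [0.532  0.1637 0.21  ]
stud_a [400. 173.] 0.87 [0.5548 0.3023 0.076 ]
stud_a [ 68. 236.] 0.77 [ 0.5536 -0.1575  0.076 ]
stud_a [286. 211.] 0.47 [0.5757 0.1585 0.076 ]
mount_a [ 14. 278.] 0.72 [ 0.6419 -0.4378  0.    ]
mount_a [ 62. 222.] 0.64 [ 0.5484 -0.2293  0.    ]
mount_a [285. 193.] 0.33 [0.574  0.1576 0.    ]
spare_bush [214. 316.] 0.93 [ 0.7631 -0.0004  0.    ]
spare_bush [181. 233.] 0.74 [ 0.6049 -0.0088  0.    ]
spare_bush [ 89. 123.] 0.66 [ 0.4055 -0.1137  0.    ]
```

View pics/w3.png

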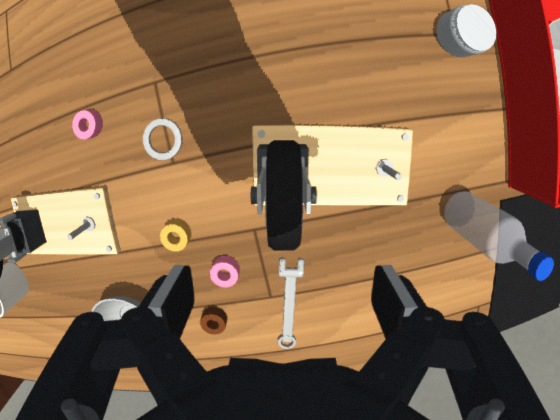

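Wheel a at (285,212) is centred between the jaws; stud a is at (400,173) and the brass bush at (175,237). I'll descend and creep towards the stud.

Request:
{"name": "drive_tool", "arguments": {"plan": "0 0 -50 0 0 0 1; 0 0 -100 0 0 0 1; 0 0 -121 0 0 0 1; 0 0 -121 0 0 0 1; 0 0 -121 0 0 0 1; 2 10 -121 0 0 0 1; 4 20 -121 0 0 0 1; 5 24 -121 0 0 0 1; 5 26 -121 0 0 0 1; 5 28 -121 0 0 0 1; 6 30 -121 0 0 0 1; 6 31 -121 0 0 0 1; 6 32 -121 0 0 0 1; 6 33 -121 0 0 0 1; 6 33 -121 0 0 0 1"}}

```text
t: 12.75
position: [0.5386, 0.1949, 0.181]
tcp_rot: [-1.568, -0.002, 1.384]
ft_force: [-0.4, 0.7, 0.6]
gripper_width: 0.0854
```

Request:
{"name": "drive_tool", "arguments": {"plan": "0 1 0 0 0 0 1; 0 1 0 0 0 0 1; 0 2 0 0 0 0 1; 0 2 0 0 0 0 1; 0 2 0 0 0 0 1"}}

```text
t: 13.38
position: [0.5385, 0.197, 0.181]
tcp_rot: [-1.568, -0.002, 1.384]
ft_force: [-0.5, -0.2, 0.3]
gripper_width: 0.085
```

Request:
{"name": "drive_tool", "arguments": {"plan": "0 1 0 0 0 0 1; 0 1 0 0 0 0 1; 0 2 0 0 0 0 1; 0 2 0 0 0 0 1"}}

```text
t: 13.88
position: [0.5385, 0.1991, 0.181]
tcp_rot: [-1.568, -0.002, 1.384]
ft_force: [0.5, -0.5, -0.5]
gripper_width: 0.0853
```

Request:
{"name": "drive_tool", "arguments": {"plan": "0 1 0 0 0 0 1; 0 1 0 0 0 0 1; 0 2 0 0 0 0 1; 0 2 0 0 0 0 1"}}

```text
t: 14.38
position: [0.5385, 0.2011, 0.181]
tcp_rot: [-1.568, -0.002, 1.384]
ft_force: [-0.2, -0.3, -0.7]
gripper_width: 0.0855
```

Request:
{"name": "drive_tool", "arguments": {"plan": "0 1 0 0 0 0 1; 0 1 0 0 0 0 1; 0 2 0 0 0 0 1; 0 2 0 0 0 0 1"}}

```text
t: 14.88
position: [0.5385, 0.2032, 0.181]
tcp_rot: [-1.568, -0.002, 1.384]
ft_force: [0.1, -0.1, -0.7]
gripper_width: 0.0853
```

Wheel a runs free well past b's stop, so a is the worn one. I'll continue to its stop.

Request:
{"name": "drive_tool", "arguments": {"plan": "0 1 0 0 0 0 1; 0 2 0 0 0 0 1; 0 2 0 0 0 0 1; 0 2 0 0 0 0 1"}}

```text
t: 15.38
position: [0.5385, 0.2053, 0.181]
tcp_rot: [-1.568, -0.002, 1.384]
ft_force: [-0.2, -0.2, -0.2]
gripper_width: 0.0857
```

Request:
{"name": "drive_tool", "arguments": {"plan": "0 1 0 0 0 0 1; 0 1 0 0 0 0 1; 0 1 0 0 0 0 1"}}

```text
t: 15.75
position: [0.5385, 0.2062, 0.181]
tcp_rot: [-1.568, -0.002, 1.384]
ft_force: [0.4, -1.5, 0.0]
gripper_width: 0.0853
```

Request:
{"name": "drive_tool", "arguments": {"plan": "0 1 0 0 0 0 1; 0 1 0 0 0 0 1; 0 1 0 0 0 0 1"}}

```text
t: 16.12
position: [0.5385, 0.2071, 0.1809]
tcp_rot: [-1.568, -0.002, 1.384]
ft_force: [0.7, -3.5, -0.5]
gripper_width: 0.0854
```

Request:
{"name": "drive_tool", "arguments": {"plan": "0 1 0 0 0 0 1; 0 1 0 0 0 0 1; 0 1 0 0 0 0 1"}}

```text
t: 16.5
position: [0.5384, 0.2078, 0.1809]
tcp_rot: [-1.567, -0.001, 1.384]
ft_force: [-0.2, -5.7, -0.4]
gripper_width: 0.0854
```

Request:
{"name": "drive_tool", "arguments": {"plan": "0 1.5 0 0 0 0 1; 0 1.5 0 0 0 0 1; 0 1.5 0 0 0 0 1; 0 1.5 0 0 0 0 1; 0 1.5 0 0 0 0 1"}}

```text
t: 17.12
position: [0.5383, 0.2085, 0.1808]
tcp_rot: [-1.568, 0.0, 1.383]
ft_force: [-1.3, -8.9, 0.9]
gripper_width: 0.0854
```

Request:
{"name": "drive_tool", "arguments": {"plan": "0 -3 0 0 0 0 1; -2 -10 0 0 0 0 1; -4 -22 0 0 0 0 1; -6 -34 0 0 0 0 1; -9 -46 0 0 0 0 1; -9 -50 0 0 0 0 1; -10 -52 0 0 0 0 1; -10 -54 0 0 0 0 1; -11 -56 0 0 0 0 1; -11 -58 0 0 0 0 1; -12 -60 0 0 0 0 1; -12 -62 0 0 0 0 1; -12 -64 0 0 0 0 1; -13 -66 0 0 0 0 1; -13 -68 0 0 0 0 1; -13 -70 0 0 0 0 1; -14 -72 0 0 0 0 1; -14 -72 0 0 0 0 1"}}

```text
t: 19.38
position: [0.5242, 0.1363, 0.1807]
tcp_rot: [-1.567, 0.001, 1.383]
ft_force: [-0.6, 1.0, -1.1]
gripper_width: 0.0854
```

The + stop was held for 0.6 s at about 9 N. Next, the other stop.

Request:
{"name": "drive_tool", "arguments": {"plan": "0 -2 0 0 0 0 1; 0 -4 0 0 0 0 1; -1 -6 0 0 0 0 1; -1 -8 0 0 0 0 1; -1 -9 0 0 0 0 1; -2 -10 0 0 0 0 1; -2 -10 0 0 0 0 1"}}

```text
t: 20.25
position: [0.5222, 0.1262, 0.1807]
tcp_rot: [-1.568, 0.001, 1.383]
ft_force: [0.5, -0.6, 0.3]
gripper_width: 0.0854
```

Request:
{"name": "drive_tool", "arguments": {"plan": "0 -1 0 0 0 0 1; 0 -2 0 0 0 0 1; 0 -2 0 0 0 0 1; 0 -2 0 0 0 0 1"}}

```text
t: 20.75
position: [0.5222, 0.1241, 0.1807]
tcp_rot: [-1.568, 0.001, 1.383]
ft_force: [0.3, 0.3, 0.2]
gripper_width: 0.0849
```

Request:
{"name": "drive_tool", "arguments": {"plan": "0 -1 0 0 0 0 1; 0 -1.5 0 0 0 0 1; 0 -1.5 0 0 0 0 1"}}

```text
t: 21.12
position: [0.5222, 0.1226, 0.1807]
tcp_rot: [-1.568, 0.001, 1.383]
ft_force: [0.4, 0.5, -0.7]
gripper_width: 0.0856
```

Request:
{"name": "drive_tool", "arguments": {"plan": "0 -1 0 0 0 0 1; 0 -1 0 0 0 0 1; 0 -1 0 0 0 0 1"}}

```text
t: 21.5
position: [0.5222, 0.1215, 0.1807]
tcp_rot: [-1.568, 0.001, 1.383]
ft_force: [-1.2, 0.3, 0.3]
gripper_width: 0.0855
```

Request:
{"name": "drive_tool", "arguments": {"plan": "0 -1 0 0 0 0 1; 0 -1.5 0 0 0 0 1; 0 -1.5 0 0 0 0 1"}}

```text
t: 21.88
position: [0.5222, 0.12, 0.1807]
tcp_rot: [-1.568, 0.001, 1.383]
ft_force: [0.2, 0.4, -0.0]
gripper_width: 0.0849
```

Request:
{"name": "drive_tool", "arguments": {"plan": "0 -1 0 0 0 0 1; 0 -1.5 0 0 0 0 1; 0 -1.5 0 0 0 0 1"}}

```text
t: 22.25
position: [0.5222, 0.1186, 0.1808]
tcp_rot: [-1.568, 0.001, 1.383]
ft_force: [-0.4, 3.2, -0.8]
gripper_width: 0.0854
```

Request:
{"name": "drive_tool", "arguments": {"plan": "0 -1 0 0 0 0 1; 0 -1 0 0 0 0 1; 0 -1 0 0 0 0 1"}}

```text
t: 22.62
position: [0.5222, 0.1179, 0.1807]
tcp_rot: [-1.567, 0.0, 1.383]
ft_force: [-0.4, 4.7, -1.9]
gripper_width: 0.0854
```

At the − stop, symmetric about upright. I'll hold, then centre the jaws on the wheel and lift.

Request:
{"name": "drive_tool", "arguments": {"plan": "0 -1.5 0 0 0 0 1; 0 -1.5 0 0 0 0 1; 0 -1.5 0 0 0 0 1; 0 -1.5 0 0 0 0 1; 0 -1.5 0 0 0 0 1"}}

```text
t: 23.25
position: [0.5223, 0.117, 0.1807]
tcp_rot: [-1.567, -0.001, 1.383]
ft_force: [0.5, 8.5, -2.1]
gripper_width: 0.0854
```

Request:
{"name": "drive_tool", "arguments": {"plan": "2 10 0 0 0 0 1; 5 27 0 0 0 0 1; 5 27 0 0 0 0 1; 5 27 0 0 0 0 1; 5 27 50 0 0 0 1; 5 27 100 0 0 0 1; 5 27 120 0 0 0 1; 5 27 120 0 0 0 1"}}

```text
t: 24.25
position: [0.528, 0.1439, 0.3021]
tcp_rot: [-1.57, -0.002, 1.383]
ft_force: [0.5, 0.3, 0.4]
gripper_width: 0.0854
```

Request:
{"name": "drive_tool", "arguments": {"plan": "20 -40 0 0 0 0 1; 40 -80 0 0 0 0 1; 60 -120 0 0 0 0 1; 73 -153 -50 0 0 0 1; 73 -153 -100 0 0 0 1; 73 -153 -130 0 0 0 1; 73 -153 -130 0 0 0 1; 73 -153 -130 0 0 0 1"}}

```text
t: 25.25
position: [0.6012, -0.0091, 0.1731]
tcp_rot: [-1.571, -0.002, 1.383]
ft_force: [0.4, -0.1, 0.5]
gripper_width: 0.0856
```

```bash
cat > bush.py <<'E'
from h import *
import sys,pickle
np.set_printoptions(precision=4,suppress=True)
s=env.state(); i=vision.camera_info("wrist"); im,d=vision.capture("wrist"); save(sys.argv[1]+".png",im)
print(s["position"],s["tcp_rot"],s["ft_force"],-i["R"].T@i["t"])
h=cv2.cvtColor(im,cv2.COLOR_RGB2HSV)
for x in mark_of("wrist","spare_bush")[:4]:
    c=np.round(x["location"]).astype(int); print(c,round(x["confidence"],2),at_z("wrist",x["location"],0,i),h[max(c[1]-6,0),c[0]])
b=((h[...,0]>18)&(h[...,0]<32)&(h[...,1]>165)&(h[...,2]>120)).astype(np.uint8)
n,l,st,ce=cv2.connectedComponentsWithStats(b)
for k in np.argsort(-st[1:,4])[:3]+1:
    x,y,w,hh,a=st[k]; print("yellow",st[k],ce[k],"ctr z.024",at_z("wrist",(x+w/2-.5,y+hh/2-.5),.024,i))
E
python3 bush.py w4
```

```text
[ 0.6012 -0.0091  0.1731] [-1.5706 -0.0023  1.383 ] [ 0.3976 -0.0617  0.4868] [0.5234 0.0054 0.3152]
[279 189] 0.93 [ 0.604  -0.0127 -0.    ] [ 18 169 148]
[144  25] 0.83 [ 0.4072 -0.1135  0.    ] [ 15 142 113]
[315 316] 0.75 [ 0.7647 -0.0001  0.    ] [ 11 166  57]
[344 240] 0.68 [0.6718 0.0445 0.    ] [162  63 253]
yellow [263 197  14  15  61] [268.541  204.2131] ctr z.024 [ 0.6102 -0.0227  0.024 ]
yellow [261 172  17  13  57] [269.8246 177.4912] ctr z.024 [ 0.5857 -0.0182  0.024 ]
yellow [257 185  14  10  36] [263.0556 189.0833] ctr z.024 [ 0.5954 -0.0254  0.024 ]
```

View pics/w4.png

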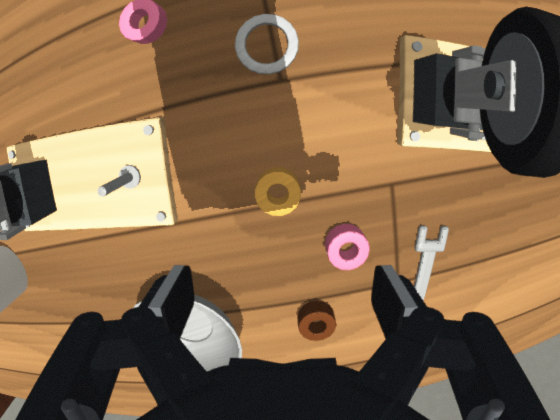

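The brass ring is centred at (278,193) in the wrist view, with the pink one at (348,245) and the brown one at (317,320). I'll compute the refined position and height, using the top view as the second view.

```bash
python3 - <<'E'
from h import *
np.set_printoptions(precision=4,suppress=True)
i=vision.camera_info("wrist"); im,d=vision.capture("wrist"); h=cv2.cvtColor(im,cv2.COLOR_RGB2HSV)
b=((h[...,0]>15)&(h[...,0]<32)&(h[...,1]>185)&(h[...,2]>80)).astype(np.uint8); b[:160]=0;b[230:]=0;b[:,:245]=0;b[:,312:]=0
pts=cv2.findNonZero(b); hull=cv2.convexHull(pts); e=cv2.fitEllipse(hull); print(len(pts),e)
print("z.024",at_z("wrist",e[0],.024,i),"z.012",at_z("wrist",e[0],.012,i))
print(tri(ray("wrist",e[0],i),ray("top",(287.4,189.5))), at_z("top",(287.4,189.5),.02))
o,_=ray("wrist",e[0],i)
# depth is along optical axis
pz=[]
for p in pts[:,0]:
    _,r=ray("wrist",p,i); c=i["R"]@r; z=d[p[1],p[0]]
    if z>0: pz.append(o+r*z/c[2])
pz=np.array(pz); t=pz[pz[:,2]>.018]; print("depth z pct",np.percentile(pz[:,2],[10,50,90]),"top bbox",t.min(0),t.max(0),(t.min(0)+t.max(0))/2)
E
```

```text
Traceback (most recent call last):
cv2.error: OpenCV(4.12.0) /io/opencv/modules/imgproc/src/convhull.cpp:143: error: (-215:Assertion failed) total >= 0 && (depth == CV_32F || depth == CV_32S) in function 'convexHull'
```

```bash
cat > dep.py <<'E'
from h import *
np.set_printoptions(precision=4,suppress=True)
def cloud(x0,x1,y0,y1):
    i=vision.camera_info("wrist"); im,d=vision.capture("wrist"); out=[]
    for v in range(y0,y1):
        for u in range(x0,x1):
            o,r=ray("wrist",(u,v),i); c=np.array(i["R"])@r
            if d[v,u]>0: out.append(np.r_[o+r*d[v,u]/c[2],u,v])
    return np.array(out),i
E
python3 - <<'E'
from dep import *
p,i=cloud(245,312,160,228)
print("z pct",np.percentile(p[:,2],[5,25,50,75,95,99]))
t=p[(p[:,2]>.017)&(p[:,2]<.035)]; print(len(t),t.min(0),t.max(0),np.median(t[:,2]))
c,r=cv2.minEnclosingCircle((t[:,:2]*1000).astype(np.float32)); print("circle",c,r,cv2.minAreaRect((t[:,:2]*1000).astype(np.float32)))
m=t[:,3:].min(0)/2+t[:,3:].max(0)/2; print(m,at_z("wrist",m,.024,i),tri(ray("wrist",m,i),ray("top",(287.4,189.5))))
E
```

```text
z pct [-0.0015 -0.0008 -0.0001  0.0224  0.0239  0.0246]
1356 [  0.5801  -0.0352   0.017  255.     170.    ] [  0.6232   0.0082   0.0254 300.     214.    ] 0.02327240327651839
circle (602.0726318359375, -13.557485580444336) 21.94521713256836 ((601.765380859375, -13.325010299682617), (42.3741455078125, 42.878257751464844), 79.20228576660156)
[277.5 192. ] [ 0.6009 -0.0131  0.024 ] (array([ 0.6054, -0.015 ,  0.0048]), np.float64(0.0019563105987092278))
```

The bush is at (0.602,-0.0135) with its top at 0.0235 and 44 mm across, which matches the description. Grasping now.

Request:
{"name": "drive_tool", "arguments": {"plan": "1 -4 -60 0 0 0 1; 1 -4 -120 0 0 0 1; 1 -4 -160 0 0 0 1; 1 -4 -170 0 0 0 1; 1 -4 -170 0 0 0 1; 1 -4 -170 0 0 0 1; 1 -4 -170 0 0 0 -1; 1 -4 -170 0 0 0 -1; 1 -4 -170 0 0 0 -1; 1 -4 -170 0 0 0 -1; 1 -4 -170 0 0 0 -1; 1 -4 -170 0 0 0 -1; 1 -4 -170 0 0 0 -1; 1 -4 -170 0 0 0 -1", "newtons": 40}}

```text
t: 27.2
position: [0.603, -0.013, 0.0042]
tcp_rot: [-1.573, -0.003, 1.383]
ft_force: [-3.0, 0.5, 11.1]
gripper_width: 0.0433
```

Request:
{"name": "drive_tool", "arguments": {"plan": "0 0 20 0 0 0 -1; 0 0 60 0 0 0 -1; 0 0 120 0 0 0 -1; 0 0 180 0 0 0 -1; 0 0 250 0 0 0 -1; 0 50 260 0 0 0 -1; -10 100 260 0 0 0 -1; -20 150 260 0 0 0 -1; -30 200 260 0 0 0 -1; -46 245 260 0 0 0 -1; -46 245 260 0 0 0 -1; -46 245 260 0 0 0 -1; -46 245 260 0 0 0 -1"}}

```text
t: 28.82
position: [0.5573, 0.2311, 0.2642]
tcp_rot: [-1.573, -0.003, 1.382]
ft_force: [0.5, -0.4, -1.6]
gripper_width: 0.0428
```

```bash
python3 - <<'E'
from dep import *
import cell
s=env.state(); print(s["position"],s["tcp_rot"],s["gripper_width"],s["ft_force"])
i=vision.camera_info("wrist"); im,d=vision.capture("wrist"); save("w5.png",im)
for x in mark_of("wrist","stud_a")[:3]:print(x["location"],x["confidence"],at_z("wrist",x["location"],.076,i))
l=min(mark_of("wrist","stud_a"),key=lambda x:np.linalg.norm(at_z("wrist",x["location"],.076,i)[:2]-[.557,.299]))["location"]
u,v=map(int,l)
p,_=cloud(max(u-35,0),min(u+35,560),max(v-35,0),min(v+35,420))
t=p[(p[:,2]>.05)&(p[:,2]<.09)&(np.hypot(p[:,0]-.557,p[:,1]-.299)<.03)]; print(len(t),np.percentile(t,[0,25,50,75,100],axis=0))
k=t[t[:,2]>t[:,2].max()-.006];print("tip",len(k),k.mean(0))
bd=p[(p[:,2]>.01)&(p[:,2]<.022)]; print("board z",np.median(bd[:,2]))
E
```

```text
[0.5573 0.2311 0.2642] [-1.5726 -0.0026  1.382 ] 0.042802443325252466 [ 0.4725 -0.3857 -1.646 ]
[16.5, 238.0] 0.92 [ 0.5576 -0.1615  0.076 ]
[348.3, 170.6] 0.66 [0.5578 0.3018 0.076 ]
113 [[  0.5536   0.2948   0.0507 338.     163.    ]
 [  0.5546   0.2965   0.0633 342.     167.    ]
 [  0.5565   0.2987   0.0738 344.     169.    ]
 [  0.5587   0.301    0.0755 347.     172.    ]
 [  0.5624   0.3043   0.0769 350.     175.    ]]
tip 68 [  0.5578   0.2997   0.0751 346.0294 170.8382]
board z 0.01548837817599133
```

View pics/w5.png

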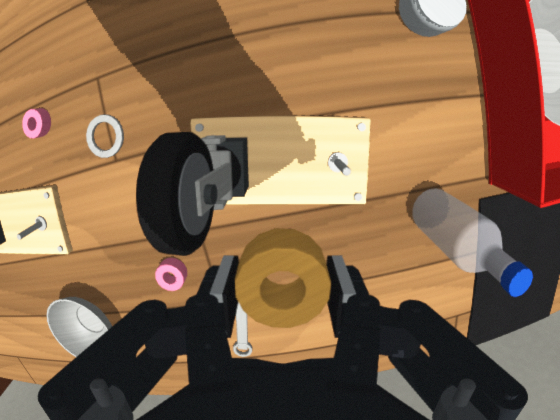

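Wheel a leans away from the stud; the stud tip is at (346,171) → (0.558,0.300,0.075); the bush is held level at (283,277). I'll check the bush's offset in the hand with the same camera.

```bash
python3 - <<'E'
from dep import *
p,i=cloud(230,336,222,330); print(env.state()["position"])
print(np.percentile(p[:,2],[5,50,75,95]))
t=p[(p[:,2]>.22)&(p[:,2]<.31)]; z=np.median(t[t[:,2]>np.percentile(t[:,2],40)][:,2]); print("top z",z)
k=t[(abs(t[:,2]-z)<.002)&(t[:,3]>238)&(t[:,3]<328)]; c,r=cv2.minEnclosingCircle((k[:,:2]*1000).astype(np.float32)); print(len(k),c,r,k[:,:2].min(0),k[:,:2].max(0))
print("tilt plane",np.linalg.lstsq(np.c_[k[:,:2]-k[:,:2].mean(0),np.ones(len(k))],k[:,2],rcond=None)[0])
E
```

```text
[0.5572 0.2315 0.2642]
[-0.0011  0.2807  0.2833  0.2847]
top z 0.2834311880934981
4732 (556.6328735351562, 231.5596160888672) 22.283567428588867 [0.5346 0.2107] [0.578  0.2523]
tilt plane [ 0.0018 -0.0014  0.2832]
```

Request:
{"name": "drive_tool", "arguments": {"plan": "1 34 0 0 0 0 -1; 1 68 -40 0 0 0 -1; 1 68 -100 0 0 0 -1; 1 68 -150 0 0 0 -1; 1 68 -172 0 0 0 -1; 1 68 -172 0 0 0 -1; 1 68 -172 0 0 0 -1; 1 68 -180 0 0 0 -1; 1 68 -186 0 0 0 -1; 1 68 -192 0 0 0 -1; 1 68 -192 0 0 0 -1"}}

```text
t: 30.45
position: [0.5578, 0.2993, 0.0716]
tcp_rot: [-1.572, -0.002, 1.382]
ft_force: [-0.6, -0.5, -1.9]
gripper_width: 0.0424
```

No contact force, and the stud is in the bore. I'll lower it to the board.

Request:
{"name": "drive_tool", "arguments": {"plan": "0 0 -15 0 0 0 -1; 0 0 -30 0 0 0 -1; 0 0 -40 0 0 0 -1; 0 0 -46 0 0 0 -1; 0 0 -48 0 0 0 -1; 0 0 -49 0 0 0 -1; 0 0 -49 0 0 0 -1"}}

```text
t: 31.32
position: [0.5581, 0.2994, 0.0229]
tcp_rot: [-1.572, -0.002, 1.382]
ft_force: [-0.1, -0.3, -1.2]
gripper_width: 0.0427
```

Request:
{"name": "drive_tool", "arguments": {"plan": "0 0 -1 0 0 0 -1; 0 0 -1 0 0 0 -1"}}

```text
t: 31.58
position: [0.5581, 0.2994, 0.022]
tcp_rot: [-1.572, -0.003, 1.382]
ft_force: [0.1, 0.4, -1.7]
gripper_width: 0.0429
```

Request:
{"name": "drive_tool", "arguments": {"plan": "0 0 -1 0 0 0 -1; 0 0 -2 0 0 0 -1; 0 0 -2 0 0 0 -1"}}

```text
t: 31.95
position: [0.5581, 0.2995, 0.0202]
tcp_rot: [-1.573, -0.003, 1.382]
ft_force: [-1.6, -1.0, 4.4]
gripper_width: 0.043
```

On the board (4 N). I'll open partly, retreat upwards and look.

Request:
{"name": "drive_tool", "arguments": {"plan": "0 0 0 0 0 0 0.2; 0 0 0 0 0 0 0.45; 0 0 0 0 0 0 0.45; 0 0 0 0 0 0 0.45; 0 0 0 0 0 0 0.45; 0 0 20 0 0 0 0.45; 0 0 60 0 0 0 0.45; 0 0 120 0 0 0 0.45; 0 0 180 0 0 0 0.45; 0 0 240 0 0 0 0.45; 0 -30 240 0 0 0 0.45; 0 -60 240 0 0 0 0.45; 0 -60 240 0 0 0 0.45; 0 -60 240 0 0 0 0.45"}}

```text
t: 33.7
position: [0.5581, 0.2397, 0.2602]
tcp_rot: [-1.573, -0.003, 1.382]
ft_force: [-0.8, -0.3, -0.7]
gripper_width: 0.0619
```

```bash
python3 - <<'E'
from dep import *
i=vision.camera_info("wrist"); im,d=vision.capture("wrist"); save("w6.png",im); print(env.state())
for x in mark_of("wrist","spare_bush")[:3]:print(x["location"],x["confidence"],at_z("wrist",x["location"],.016,i))
p,i=cloud(290,400,110,230)
q=p[np.hypot(p[:,0]-.558,p[:,1]-.2997)<.035]
t=q[(q[:,2]>.030)&(q[:,2]<.045)]; c,r=cv2.minEnclosingCircle((t[:,:2]*1000).astype(np.float32)); print("bush top",len(t),np.median(t[:,2]),c,r)
s=q[q[:,2]>.066]; print("stud",len(s),s[:,:3].mean(0) if len(s) else 0)
im,d=vision.capture("scene"); save("sc2.png",cv2.resize(im[130:310,60:460],None,fx=2,fy=2)) 
E
```

```text
{'t': 33.75, 'joint_pos': array([0.4054, 0.4445, 0.3606, 1.484 , 0.0014, 0.5935]), 'qd': array([ 0.0058,  0.0034,  0.0024,  0.0009, -0.0008,  0.0008]), 'joint_efforts': array([ -1.0546, -89.901 ,  48.6978,  -0.0131,  -0.0262,  -0.0051]), 'position': array([0.5581, 0.24  , 0.2601]), 'tcp_rot': array([-1.5724, -0.0028,  1.3827]), 'ft_force': array([-0.7771, -0.1342,  0.413 ]), 'wrist_torque': array([-0.0269, -0.017 , -0.0152]), 'gripper_width': 0.06205911859509407}
[162.5, 273.1] 0.7 [0.6678 0.0456 0.016 ]
[34.8, 123.6] 0.66 [ 0.4101 -0.0968  0.016 ]
[333.0, 163.1] 0.65 [0.5594 0.3027 0.016 ]
bush top 878 0.039258915408746736 (557.2926025390625, 299.1709899902344) 22.231143951416016
stud 78 [0.5572 0.2992 0.0737]
```

View pics/w6.png

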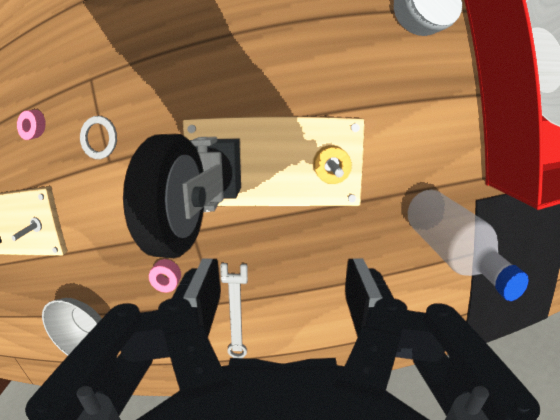

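The picture shows the bush flat over the stud at (333,165), castor a still leaning away, and the gripper clear of everything. Handing in.

```bash
python3 -c "
from cell import ticket; print(ticket.sign_off())"
```

```text
the job is handed in; nothing more can be done
None
```

The brass bush is over stud a, flat on the board, and castor a, the worn one, is left leaning away from its stud. I handed the job in at about 34 s of the 64 s allowed; the sign-off gives no verdict.

- **Finding the worn castor:** wheel b stopped firmly after about 5 mm of rocking, at about 7 N, so its bush is sound. Wheel a rocked about 88 mm of jaw travel from stop to stop, roughly 0.15 rad each way.
- **Rocking castor a:** I rocked it to its stop towards the stud, then to its stop away from it. I pressed about 0.6 s at each stop, with at most about 9 N in the force readings.
- **Placing the bush:** in the last wrist depth view the bush centre was within 1 mm of the stud. Its top was at 0.0393 m, so its underside is about 0.0155 m up, level with the board's top.
- **At hand-in:** the gripper was clear. The last wrist picture still showed castor a leaning away, and the bystanders in view looked undisturbed. I did not measure the final lean or the bystanders' positions.
- **Disagreement in the checks:** triangulating the bush's height before the grasp (top camera against wrist) gave 5 mm, while depth gave 23.5 mm. I used the depth reading, which fits the stated 24 mm.

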